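Pop the spice drawer and trap it

TASK

Open the wooden spice box part way: press the sprung catch on its top with one fingertip and, while that finger is still on the catch, stop the drawer that pops out with the other finger, before it runs out to the blue cup in front of it. Do not grip or pinch the drawer, and leave the cup, bowl, canister and tortilla press alone. Finish still holding the drawer back with the finger, about half open and at rest.

Things in the scene. Friction and masses are not known exactly. Their poses are not given: they have to be found in the camera images.
- spicebox: Oblong wooden spice box fixed to the counter, 150 mm long (its x), 96 mm wide (its y), top surface 42 mm above the counter. Origin: centre of its underside, on the counter; z up. Its -x end is the open front, where the steel drawer comes out in the box's -x direction. On top near the front is the catch.
- catch_top (a point): Centre of the flat top of the catch, a steel block (22 mm along the box's x, 40 mm along its y) that stands 12 mm proud of the box's top, 54 mm above the counter, on the box's centre line, 33 mm behind the box's front face (box frame x = -42 mm). Axes as the box's. It moves down with the catch.
- catch (a joint): How far the catch is pressed down, in m: 0 up, 0.008 fully down, where it still stands 4 mm proud of the box's top. Spring: about 2 N to start, 4.5 N fully down. It releases the drawer from 0.005 on (press it fully), and comes back up when let go.
- tab_face (a point): Point on the outer face of the drawer's 4 mm steel front plate, on its centre line, 62 mm above the counter; moves with the drawer. The plate's middle 60 mm (box's y) stands up as a tab to 78 mm above the counter, 36 mm above the box's top. With the drawer shut, the outer face is 37 mm in front of the catch's centre (inner face 33 mm). Axes as the box's.
- drawer (a joint): How far the drawer is out, in m: 0 shut and latched, 0.10 fully out. Released, a damped spring drives it out with 2.6 to 4 N at about 0.1 m/s, fully out in about 1 s: the other finger must already stand 10 to 50 mm in front of the tab as the catch goes down. It does not latch again. Half open means 0.015 to 0.070; at 0.080 it has got away.
- cup_mid (a point): Speckled blue enamel cup, loose, 75 mm tall and 76 mm across with a handle turned away from the box, centre half-way up. It stands on the counter in the drawer's path, its near side about 0.11 m in front of the shut drawer.
- bowl_mid (a point): Wooden bowl, loose, 150 mm across, 60 mm high; centre half-way up. To be left alone.
- canister_mid (a point): Small stainless steel canister with a latched flip-top lid, loose, 75 mm across, 97 mm tall; centre half-way up. To be left alone.
- press: Round iron tortilla press, about 190 mm across and 80 mm high, heavy, fixed; origin under its centre. To be left alone.
There are look-alikes about, which are no part of the job. Of the things like the spicebox, leave any that is green; of the rest the larger one is meant.

How it is judged:
By the outcome, as a careful person would: the job done as asked, in the order asked, and still so for the second after the job is handed in, while the arm keeps its last pose, push and grip.
It also fails if it takes over 27 s, if anything falls off the work surface, if the arm or the gripper's body presses on something with over 40 N, if the wrist force passes 120 N, or if a joint passes its speed limit or range.

ROBOT

A 6-joint arm with a two-finger parallel gripper is mounted at the origin on the work surface. World frame = base frame: x ahead of the robot, y to its left, z up, the work surface at z = 0. Lengths are in m, angles in rad, forces in N, time in s.
With the tool pointing down it reaches from about 0.35 to 0.975 m from the base axis. Payload 4.9 kg.
Tool frame: the origin (TCP) lies at the very end of the fingers, on their centre line; the grasp point (between the pads) lies 19 mm behind it (manip.grasp_offset is the distance from the TCP to the grasp point, in m); z points along the fingers, y is the line along which they close (so a half turn about z gives the same grasp; the last joint's range is limited). The gripper opens to 85 mm and grips with 20 to 120 N. Pads are 22 mm wide; open, the fingers measure 114 mm over their backs; the gripper's body (76 mm by 85 mm) begins 54 mm behind the grasp point. The pads swing forward as they close: fully open they stand 13 mm farther back than shut.
Start: joints at [0.994, 0.053, 1.613, -0, 1.476, -0.119], TCP at [0.276, 0.561, 0.231] pointing down, gripper open.
Joint ranges: [-3.01, 3.01], [-1.01, 2.22], [0.06, 2.58], [-1.02, 4.17], [0.09, 2.62], [-3.14, 3.14]. Speed limits (rad/s): [2.57, 2.57, 3.14, 3.14, 3.14, 3.14].

INTERFACE

Orientations are given as a unit quaternion [w, x, y, z].
In Python, from plant import manip, eyes, job_done, models gives the robot as it stands.
- The arm moves only by the tool servo_tool, never from a script. Its argument "motion" is one flat list of numbers, 5 for each row, row after row: the opening, from -1 (shut) to 1 (fully open), then the shift along the tool's x, y, z normalised to -1 to 1, where 1 is 120 mm, then the turn about the tool's z normalised to -1 to 1, where 1 is 45 degrees. A call has 1 to 5 rows; each row is the pose to reach, as a shift and turn from the pose commanded when the call began, along the tool's axes at that moment; what a row does not reach only later rows make up. A row lasts 1/8 s, in which the tool goes at most 62.5 mm and 10.7 degrees, less where a joint would pass 70% of its speed; a pose out of reach is approached as far as the arm can. A call with a number of a shift or a turn outside -1 to 1 is refused whole. A call with a gripper value outside its range is refused whole. The fingers move at their own pace and stop on an object; the grip force is fixed at half the most. Time passes only in rows, so rows that repeat a pose let the fingers close. It gives the time, the measured TCP pose, the force, the opening and the grip force at its end, in the units of the state.
- manip.state(): the state, without advancing time (a new reading comes with each control period).
- eyes.grab_frame(name): name is "scene" or "top"; returns (picture, depth): 400x640x3 uint8, red, green, blue; 400x640 float32, m along the optical axis (not along the pixel's ray), 0 where there is no reading.
- eyes.camera_params(name): a dict with "fov_y" (degrees; the focal length in pixels is half the picture's height over the tangent of half this angle, whatever the lens; pixels are square), "cx", "cy" (the principal point, pixels), "D" ([k1, k2, p1, p2, k3] as OpenCV has them; the pictures are not rectified), "pose" (4x4, takes a point from camera to world coordinates). Camera axes: x right, y up, looking along -z (the intrinsics and any distortion apply to the point x, -y, -z); pixel columns grow to the right and rows downward; lengths in m; the calibration is good to about 2 mm. A picture is of the moment at which its call begins. camera_params takes no time and is no camera call.
- job_done(): hands the job in; it is judged then, once.
Trained networks look in the newest picture that a camera, given by its name, has taken for a name from the list of things; names that differ only in an ending like _2 or _b are one class to them, and where a whole thing is asked for, a point or a joint stands for the part that bears it (a point fixed in the world has none). Each returns a list of dicts, best first, with "p" (0 to 1); they miss things now and then, are a little off and sometimes report something else, mostly with a low value. They report only what shows in the picture. A call takes as long as a camera call. They do not tell look-alikes from the thing itself.
- models.regions_of(camera, label): "mask" (400x640 bool, what is visible of it) and "pixel" ([column, row] in pixels, amid what is visible of it).
The state is a dict: "time": time; "joint_pos": joint angles; "joint_vel": joint speeds; "joint_efforts": joint torques, N m; "tool_pos": TCP position; "tool_rot": TCP orientation; "contact_force": force on the tool from outside, world axes, zero at the start; "ft_torque": the same for the moment, N m; "gripper_width": opening from 0.0 (shut) to 1.0 (fully open); "grasp_force": force on a finger pad.
Only numpy, scipy, OpenCV 4.12 (cv2) and the standard library are available. Lean on these libraries where they do the work, as an engineer would, in place of code of your own. Each camera call takes 0.05 s, during which the arm holds its last target. There are 200 camera calls.

## Working session

There is one attempt and no reset: what is moved stays moved. The work goes in short steps, Python scripts to look and compute and a tool call to move; the robot and the scene stay as the last step left them, time stands still between calls to the robot, and variables do not carry over. Pictures are saved under pics/ and viewed, at most 10 in all, crops included, and the job is handed in when it is done.

Besides the shell and the picture viewer there is one more tool, called after ">>>" as name(argument=value, ...) on one line, values as JSON. servo_tool: Moves the arm, as the interface text tells. Its arguments: {"type":"object","properties":{"motion":{"type":"array","items":{"type":"number","minimum":-1,"maximum":1}}},"required":["motion"]}

```bash
mkdir -p pics
cat > h.py <<'E'
import numpy as np, cv2
from plant import manip, eyes, job_done, models
def cam(n):
    c=eyes.camera_params(n); f=200/np.tan(np.radians(c["fov_y"])/2)
    return np.array([[f,0,c["cx"]],[0,f,c["cy"]],[0,0,1]]),np.array(c["D"],float),np.array(c["pose"])
def pts(n,uv,d):
    K,D,T=cam(n); p=cv2.undistortPoints(np.array(uv,float).reshape(-1,1,2),K,D).reshape(-1,2)
    d=np.asarray(d,float)
    P=np.c_[p[:,0]*d,-p[:,1]*d,-d,np.ones(len(d))]
    return (P@T.T)[:,:3]
def proj(n,X):
    K,D,T=cam(n); X=np.c_[np.atleast_2d(X),np.ones(len(np.atleast_2d(X)))]@np.linalg.inv(T).T
    return cv2.projectPoints((X[:,:3]*[1,-1,-1]).reshape(-1,1,3),np.zeros(3),np.zeros(3),K,D)[0].reshape(-1,2)
E
python3 - <<'E'
from h import *
s=manip.state(); print({k:np.round(v,3) for k,v in s.items()})
for n in("scene","top"):
    im,d=eyes.grab_frame(n); cv2.imwrite(f"pics/{n}.png",im[:,:,::-1]); np.save(n+"_d.npy",d);np.save(n+"_i.npy",im)
    print(n,cam(n)[2].round(3).tolist())
    for l in("spicebox","catch_top","tab_face","cup_mid","bowl_mid","canister_mid","press"):
        for r in models.regions_of(n,l)[:4]:
            m=r["mask"]&(d>0); v,u=np.nonzero(m)
            if len(u)==0: continue
            P=pts(n,np.c_[u,v],d[m]); print(l,round(r["p"],2),np.round(r["pixel"]),m.sum(),np.median(P,0).round(3),np.percentile(P,[3,97],axis=0).round(3).tolist())
E
```

```text
{'time': np.float64(0.0), 'joint_pos': array([ 0.994,  0.053,  1.614,  0.   ,  1.476, -0.119]), 'joint_vel': array([ 0.001,  0.   , -0.   , -0.   ,  0.002,  0.001]), 'joint_efforts': array([ 2.0000e-03, -3.9368e+01, -3.7018e+01,  0.0000e+00,  7.0000e-03,
        0.0000e+00]), 'tool_pos': array([0.276, 0.56 , 0.23 ]), 'tool_rot': array([-0.   ,  0.227,  0.974, -0.001]), 'contact_force': array([ 0.43 , -0.303, -0.913]), 'ft_torque': array([-0.021,  0.008,  0.018]), 'grasp_force': np.float64(0.0), 'gripper_width': np.float64(0.999)}
scene [[0.531, -0.717, 0.451, 1.176], [0.847, 0.446, -0.287, -0.209], [0.005, 0.535, 0.845, 0.997], [0.0, 0.0, 0.0, 1.0]]
spicebox 0.94 [180. 217.] 2375 [ 0.529 -0.203  0.042] [[0.453, -0.275, 0.01], [0.592, -0.128, 0.068]]
spicebox 0.86 [273. 193.] 2063 [0.587 0.033 0.042] [[0.509, -0.037, 0.003], [0.653, 0.109, 0.07]]
catch_top 0.59 [266. 199.] 123 [0.607 0.009 0.054] [[0.59, -0.006, 0.045], [0.622, 0.025, 0.059]]
catch_top 0.53 [324. 166.] 55 [0.582 0.198 0.039] [[0.569, 0.187, 0.035], [0.595, 0.208, 0.042]]
catch_top 0.33 [209. 307.] 1279 [ 0.803 -0.24  
[... 1264 characters left out ...]
 0.059]]
catch_top 0.52 [276. 234.] 61 [0.58  0.198 0.041] [[0.568, 0.189, 0.037], [0.59, 0.208, 0.045]]
tab_face 0.62 [442. 241.] 133 [ 0.563 -0.255  0.064] [[0.542, -0.276, 0.003], [0.585, -0.235, 0.081]]
cup_mid 0.87 [388. 174.] 844 [ 0.751 -0.112  0.028] [[0.705, -0.144, 0.002], [0.801, -0.074, 0.077]]
cup_mid 0.27 [352. 213.] 105 [ 0.629 -0.009  0.066] [[0.61, -0.03, 0.04], [0.655, 0.017, 0.083]]
bowl_mid 0.93 [318. 156.] 2325 [0.794 0.086 0.025] [[0.724, 0.021, 0.003], [0.85, 0.153, 0.062]]
canister_mid 0.85 [437. 158.] 865 [ 0.778 -0.229  0.095] [[0.75, -0.269, 0.009], [0.816, -0.203, 0.101]]
press 0.86 [177. 215.] 4094 [0.626 0.461 0.044] [[0.542, 0.38, 0.028], [0.712, 0.542, 0.076]]
```

Run:
```python
import cv2
a=cv2.imread("pics/scene.png")[120:350,110:470]; b=cv2.imread("pics/top.png")[110:310,150:490]
cv2.imwrite("pics/a.png",cv2.resize(a,None,fx=2.2,fy=2.2)); cv2.imwrite("pics/b.png",cv2.resize(b,None,fx=2.3,fy=2.3))
```

```text
(no output)
```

View pics/a.png

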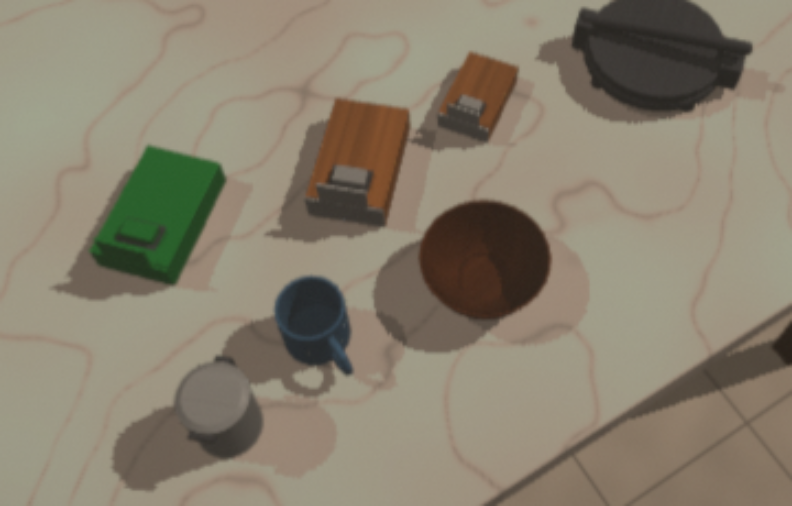

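View pics/b.png

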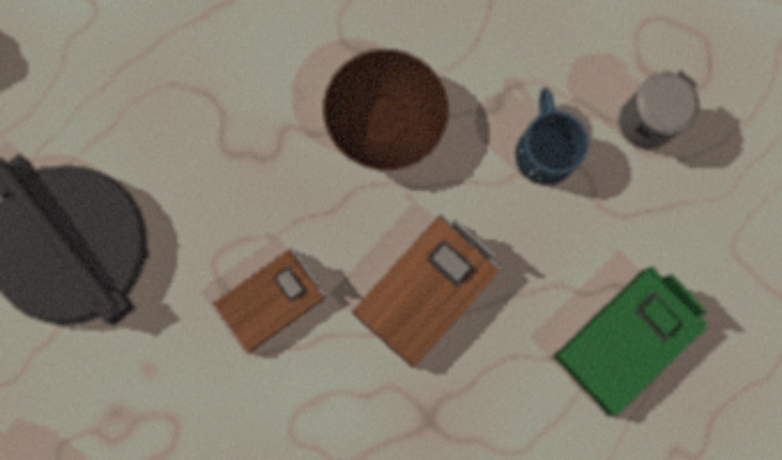

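The target is the middle brown box: its catch is at about (316,224) in the top image, and the front and cup lie to its +x/−y side. The green box is out, and the left brown one is smaller. Next I fit the pose.

```bash
cat >> h.py <<'E'
def report(front,cat):
    s=manip.state(); w,x,y,z=s["tool_rot"]
    from scipy.spatial.transform import Rotation as R
    M=R.from_quat([x,y,z,w]).as_matrix(); print("t",s["time"],"tcp",np.round(s["tool_pos"],4),"w",round(float(s["gripper_width"]),3),"F",np.round(s["contact_force"],1)); 
    best=min((np.arctan2(np.dot(np.cross(M[:,1],sg*front),M[:,2]),np.dot(M[:,1],sg*front)) for sg in(1,-1)),key=abs)
    print("turn norm",np.degrees(best)/45, "ytool.front",M[:,1]@front,"j6",s["joint_pos"][5])
    tgt=cat+.041*front; tgt[2]=0.10
    print("target",tgt.round(4),"shift tool norm",(M.T@(tgt-s["tool_pos"])/.12).round(3))
E
python3 - <<'E'
from h import *
for n in("scene","top"):
    d=np.load(n+"_d.npy"); im=np.load(n+"_i.npy")
    v,u=np.nonzero(d>0); P=pts(n,np.c_[u,v],d[v,u]); c=im[v,u].astype(int)
    k=(abs(P[:,0]-.577)<.11)&(abs(P[:,1]-.037)<.11)
    for nm,lo,hi in(("top",.036,.047),("catch",.0495,.058),("tab",.060,.09)):
        q=P[k&(P[:,2]>lo)&(P[:,2]<hi)]
        # largest cluster via raster
        g=np.zeros((300,300),np.uint8); ij=((q[:,:2]-[.43,-.11])/.001).astype(int); ok=((ij>=0)&(ij<300)).all(1); g[ij[ok,1],ij[ok,0]]=1
        g=cv2.morphologyEx(g,cv2.MORPH_CLOSE,np.ones((5,5)))
        nn,lab,st,_=cv2.connectedComponentsWithStats(g); 
        b=1+np.argmax(st[1:,4]); yy,xx=np.nonzero(lab==b)
        pp=np.c_[xx,yy].astype(np.float32)*.001+np.float32([.43,-.11])
        r=cv2.minAreaRect((pp*1000).astype(np.float32)); print(n,nm,len(q),np.round(q[:,2].mean(),4),[np.round(t,1) for t in r], cv2.boxPoints(r).round(0).tolist())
E
```

```text
scene top 1417 0.0423 [array([575. ,  37.6]), array([ 97.3, 157.7]), np.float64(47.9)] [[484.0, 54.0], [601.0, -51.0], [666.0, 21.0], [549.0, 127.0]]
scene catch 149 0.0538 [array([605.2,  10.6]), array([39.9, 22.4]), np.float64(48.4)] [[584.0, 3.0], [600.0, -12.0], [627.0, 18.0], [610.0, 33.0]]
scene tab 114 0.0712 [array([631. , -13.1]), array([58.3,  8. ]), np.float64(50.0)] [[609.0, -33.0], [615.0, -38.0], [653.0, 7.0], [647.0, 12.0]]
top top 1842 0.0427 [array([573.6,  38.9]), array([ 96.5, 155.7]), np.float64(47.6)] [[484.0, 56.0], [598.0, -49.0], [664.0, 22.0], [549.0, 127.0]]
top catch 134 0.0541 [array([602.9,  12.2]), array([40.1, 22.4]), np.float64(47.0)] [[581.0, 5.0], [597.0, -10.0], [625.0, 19.0], [608.0, 34.0]]
top tab 62 0.0745 [array([628.8, -10.8]), array([59.5,  4.6]), np.float64(47.0)] [[607.0, -31.0], [610.0, -34.0], [651.0, 9.0], [647.0, 13.0]]
```

```bash
cat >> h.py <<'E'
FRONT=np.array([np.cos(np.radians(-42.3)),np.sin(np.radians(-42.3)),0]); CAT=np.array([.6043,.0110,.054])
E
python3 -c "
from h import *; report(FRONT,CAT)"
```

```text
t 0.8 tcp [0.2762 0.5606 0.2314] w 1.002 F [ 0.2 -0.1  0.1]
turn norm -1.6429230939005244 ytool.front -0.27678573760527414 j6 -0.11898223366409542
target [ 0.6346 -0.0166  0.1   ] shift tool norm [-4.805 -2.995  1.095]
```

>>> servo_tool(motion=[0.6,-0.4,-0.25,0,0,0.6,-0.75,-0.47,0,0,0.6,-1,-0.62,0,0])

```text
time: 1.18
tool_pos: [0.3518, 0.4393, 0.2314]
tool_rot: [0.0, 0.227, 0.974, 0.0]
contact_force: [0.5, 0.2, 0.3]
gripper_width: 0.801
grasp_force: 0.0
```

>>> servo_tool(motion=[0.6,-0.4,-0.25,0,0,0.6,-0.75,-0.47,0,0,0.6,-1,-0.62,0,0])

```text
time: 1.55
tool_pos: [0.4266, 0.3193, 0.2315]
tool_rot: [0.0, 0.228, 0.974, 0.0]
contact_force: [0.2, 0.5, -0.3]
gripper_width: 0.805
grasp_force: 0.0
```

>>> servo_tool(motion=[0.6,-0.4,-0.25,0,0,0.6,-0.75,-0.47,0,0,0.6,-1,-0.62,0,0])

```text
time: 1.92
tool_pos: [0.5014, 0.1994, 0.2315]
tool_rot: [0.0, 0.228, 0.974, 0.0]
contact_force: [0.3, 0.7, 0.1]
gripper_width: 0.799
grasp_force: 0.0
```

>>> servo_tool(motion=[0.6,-0.4,-0.25,0,0,0.6,-0.75,-0.47,0,0,0.6,-1,-0.62,0,0])

```text
time: 2.3
tool_pos: [0.5762, 0.0795, 0.2314]
tool_rot: [0.0, 0.228, 0.974, -0.0]
contact_force: [0.5, 0.2, 0.6]
gripper_width: 0.805
grasp_force: 0.0
```

>>> servo_tool(motion=[0.6,-0.4,-0.25,0,-0.2,0.6,-0.75,-0.5,0,-0.4,0.6,-0.75,-0.5,0,-0.6,0.6,-0.75,-0.5,0,-0.8,0.6,-0.75,-0.5,0,-1])

```text
time: 2.92
tool_pos: [0.6295, -0.0124, 0.2312]
tool_rot: [-0.0, -0.165, 0.986, 0.0]
contact_force: [0.1, -0.9, 0.0]
gripper_width: 0.801
grasp_force: 0.0
```

```bash
python3 -c "
from h import *; report(FRONT,CAT)"
```

```text
t 2.925 tcp [ 0.6295 -0.0124  0.2312] w 0.801 F [ 0.1 -0.9  0. ]
turn norm -0.6369121669066209 ytool.front -0.877472430677471 j6 -2.0408747084863075
target [ 0.6346 -0.0166  0.1   ] shift tool norm [-0.029 -0.047  1.093]
```

>>> servo_tool(motion=[0.6,-0.02,-0.03,0.2,-0.2,0.6,-0.03,-0.05,0.5,-0.4,0.6,-0.03,-0.05,0.8,-0.64,0.6,-0.03,-0.05,1,-0.64,0.6,-0.03,-0.05,1,-0.64])

```text
time: 3.55
tool_pos: [0.6329, -0.0164, 0.1085]
tool_rot: [-0.002, -0.403, 0.915, 0.001]
contact_force: [-0.2, 0.1, 0.8]
gripper_width: 0.8
grasp_force: 0.0
```

Run:
```python
from h import *
report(FRONT,CAT)
out=[]
for n,(r,c) in (("scene",(150,200)),("top",(150,270))):
    im,d=eyes.grab_frame(n); np.save(n+"_d2.npy",d)
    # overlay planned catch point & tab
    out.append(cv2.resize(im[r:r+140,c:c+130,::-1],None,fx=3,fy=3))
    v,u=np.nonzero(d>0); P=pts(n,np.c_[u,v],d[v,u])-CAT
    a=P@FRONT; l=P@np.array([-FRONT[1],FRONT[0],0])
    k=(abs(l)<.03)&(a>-.03)&(a<.12)&(P[:,2]+.054>.082)&(P[:,2]+.054<.135)
    for lo,hi in((.086,.100),(.1,.115),(.115,.135)):
        q=k&(P[:,2]+.054>lo)&(P[:,2]+.054<hi)
        print(n,lo,q.sum(),np.histogram(a[q],bins=np.arange(-.03,.125,.01))[0], l[q].mean().round(4) if q.any() else "")
cv2.imwrite("pics/c.png",np.hstack(out))
```

```text
t 3.55 tcp [ 0.6329 -0.0164  0.1085] w 0.8 F [-0.2  0.1  0.8]
turn norm -0.003058148678023648 ytool.front -0.9999871062721695 j6 -2.544195574428054
target [ 0.6346 -0.0166  0.1   ] shift tool norm [-0.008 -0.012  0.071]
scene 0.086 0 [0 0 0 0 0 0 0 0 0 0 0 0 0 0 0] 
scene 0.1 0 [0 0 0 0 0 0 0 0 0 0 0 0 0 0 0] 
scene 0.115 40 [ 0  0  1 17  0  0  0  0  0  0  6 16  0  0  0] 0.0044
top 0.086 0 [0 0 0 0 0 0 0 0 0 0 0 0 0 0 0] 
top 0.1 0 [0 0 0 0 0 0 0 0 0 0 0 0 0 0 0] 
top 0.115 0 [0 0 0 0 0 0 0 0 0 0 0 0 0 0 0]
```

View pics/c.png

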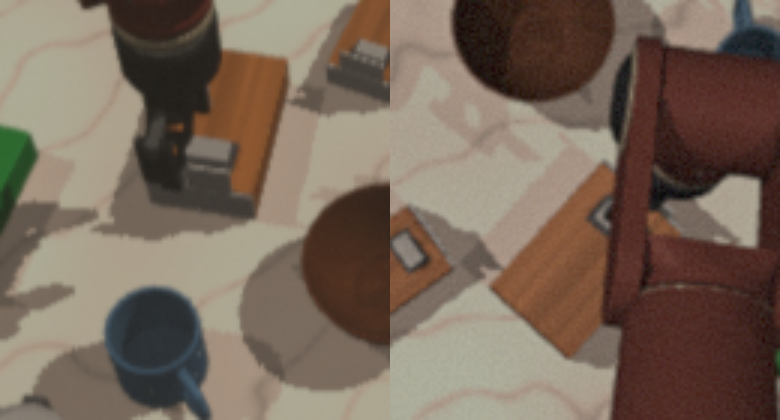

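The scene view shows the fingers straddling the tab, one over the catch (crop ≈210,150) and one in front. The tips sit a little above the TCP height, as expected for a gripper that is partly open. Next I lower it.

>>> servo_tool(motion=[0.6,-0.01,-0.01,0.15,0,0.6,-0.01,-0.01,0.3,0,0.6,-0.01,-0.01,0.43,0,0.6,-0.01,-0.01,0.43,0])

```text
time: 4.15
tool_pos: [0.6347, -0.0163, 0.0569]
tool_rot: [-0.002, -0.403, 0.915, 0.001]
contact_force: [0.2, 1.3, 1.4]
gripper_width: 0.801
grasp_force: 0.0
```

>>> servo_tool(motion=[0.6,0,0,0.04,0,0.6,0,0,0.04,0])

```text
time: 4.4
tool_pos: [0.6367, -0.0165, 0.0551]
tool_rot: [0.0, -0.403, 0.915, -0.0]
contact_force: [-0.5, -0.8, -0.4]
gripper_width: 0.802
grasp_force: 0.0
```

>>> servo_tool(motion=[0.6,0,0,0.03,0,0.6,0,0,0.03,0])

```text
time: 4.65
tool_pos: [0.6364, -0.0165, 0.0512]
tool_rot: [-0.0, -0.403, 0.915, 0.0]
contact_force: [-0.7, -0.9, -0.0]
gripper_width: 0.802
grasp_force: 0.0
```

>>> servo_tool(motion=[0.6,0,0,0.03,0,0.6,0,0,0.03,0])

```text
time: 4.9
tool_pos: [0.6362, -0.0165, 0.0473]
tool_rot: [-0.0, -0.403, 0.915, 0.0]
contact_force: [0.8, -1.4, 0.4]
gripper_width: 0.802
grasp_force: 0.0
```

>>> servo_tool(motion=[0.6,0,0,0.025,0,0.6,0,0,0.025,0])

```text
time: 5.15
tool_pos: [0.6366, -0.0165, 0.045]
tool_rot: [0.0, -0.403, 0.915, -0.0]
contact_force: [-0.8, -0.9, 2.0]
gripper_width: 0.797
grasp_force: 1.4
```

>>> servo_tool(motion=[0.6,0,0,0.025,0,0.6,0,0,0.05,0])

```text
time: 5.4
tool_pos: [0.6367, -0.0165, 0.0389]
tool_rot: [0.0, -0.403, 0.915, -0.0]
contact_force: [-1.7, 1.0, 3.7]
gripper_width: 0.804
grasp_force: 2.1
```

>>> servo_tool(motion=[0.6,0,0,0.015,0,0.6,0,0,0.015,0])

```text
time: 5.65
tool_pos: [0.6368, -0.0166, 0.0387]
tool_rot: [-0.0, -0.403, 0.915, 0.0]
contact_force: [-5.5, 0.3, 11.9]
gripper_width: 0.799
grasp_force: 7.6
```

>>> servo_tool(motion=[0.6,0,0,0,0,0.6,0,0,0,0,0.6,0,0,0,0,0.6,0,0,0,0])

```text
time: 6.15
tool_pos: [0.6369, -0.0166, 0.0387]
tool_rot: [-0.0, -0.403, 0.915, 0.0]
contact_force: [-4.3, -0.7, 11.4]
gripper_width: 0.802
grasp_force: 7.6
```

Run:
```python
from h import *
report(FRONT,CAT)
im,d=eyes.grab_frame("scene")
cv2.imwrite("pics/d.png",cv2.resize(im[150:290,200:330,::-1],None,fx=4,fy=4,interpolation=cv2.INTER_CUBIC))
v,u=np.nonzero(d>0); P=pts("scene",np.c_[u,v],d[v,u])-CAT
a=P@FRONT; l=P@np.array([-FRONT[1],FRONT[0],0]); z=P[:,2]+.054
k=(abs(l)<.048)&(abs(l)>.014)&(z>.01)&(z<.076)
print(np.histogram(a[k],bins=np.arange(-.03,.125,.005))[0])
k=(abs(l)<.03)&(abs(l)>.014)&(z>.06)&(z<.082)
print(np.histogram(a[k],bins=np.arange(-.03,.125,.005))[0])
for r in models.regions_of("scene","tab_face")[:4]:
    m=r["mask"][v,u]; print(r["p"],np.median(a[m]).round(3),np.median(l[m]).round(3),z[m].max())
```

```text
t 6.15 tcp [ 0.6369 -0.0166  0.0387] w 0.802 F [-4.3 -0.7 11.4]
turn norm -0.0025235341618728624 ytool.front -0.9999980322276554 j6 -2.544099566121348
target [ 0.6346 -0.0166  0.1   ] shift tool norm [ 0.013  0.014 -0.511]
[ 21  22  18  18  24  20  22  21  26  24  32  40  68  14  14  13   7   4
   5   2   8 193   0   0   0   0   0   0   0   0]
[ 0  0  0  0  0  0  0  0  0  0  0  0  0  0  0  0  0  0  0  0  3 30  0  0
  0  0  0  0  0  0]
0.84 0.076 0.021 0.08203928360694723
0.84 0.153 -0.221 0.08134870228246627
0.55 -0.117 0.118 0.058334982544828606
```

View pics/d.png

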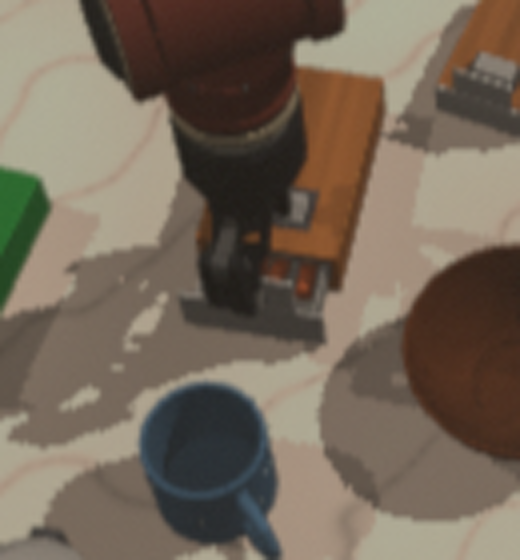

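The picture shows the drawer out about 40 mm (face at crop ≈255,315), resting against the front finger and well short of the cup. The catch is still pressed down and the forces are steady.

```bash
python3 -c "
from h import *; job_done()"
```

```text
the job is handed in; nothing more can be done
```

The drawer was released and is held at about 40 mm out by the front finger, with the catch still pressed by the other finger and nothing else disturbed; I handed the job in after about 6 s of robot time.

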